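# Refit the selector lever on the tube tester

### The arm

A 6-joint arm with a two-finger parallel gripper is mounted at the origin on the work surface. World frame = base frame: x ahead of the robot, y to its left, z up, the work surface at z = 0. Lengths are in m, angles in rad, forces in N, time in s.
With the tool pointing down it reaches from about 0.275 to 0.725 m from the base axis. Payload 15.9 kg.
Tool frame: the origin (TCP) lies midway between the tips of the shut fingers; the grasp point (between the pads) lies 19 mm behind it; x points along the fingers, y is the direction in which the jaws open and shut, and the axes are right-handed (so a half turn about x gives the same grasp; the last joint's range is limited). The gripper opens to 85 mm and grips with 20 to 120 N. Pads are 22 mm wide; open, the fingers measure 114 mm over their backs; the gripper's body (76 mm by 85 mm) begins 54 mm behind the grasp point. The pads swing forward as they close: fully open they stand 13 mm farther back than shut.
Start: joints at [1.203, 0.213, -0.034, 1.323, 0, 1.571], TCP at [0.18, 0.467, 0.231] pointing down, gripper open.
Joint ranges: [-2.98, 2.98], [-0.74, 1.72], [-1.14, 1.35], [-2.1, 2.04], [-1.57, 1.44], [-3.14, 3.14]. Speed limits (rad/s): [1.89, 1.89, 2.39, 2.57, 3.14, 3.14].

### API

Orientations are given as a unit quaternion [x, y, z, w].
In Python, from plant import * gives the robot as it stands.
- The arm moves only by the shell command python3 -m handwheel 'ROWS'. ROWS is a JSON object of lists of equal length, an entry for each row: "delta_rot": the turn, a rotation vector about the tool's x, y, z in degrees, a list of three; "dp": the shift along the tool's x, y, z in m, a list of three; "hand": the gripper command: -1 is shut, 1 is fully open, values between are in proportion. A call has 1 to 20 rows; each row shifts and turns the pose as measured when the row begins, along the tool's axes as they then stand; what a row does not reach is not made up. A row lasts 1/8 s, in which the tool goes at most 62.5 mm and 10.7 degrees, less where a joint would pass 70% of its speed; a pose out of reach is approached as far as the arm can. A call is refused whole if a number of a shift passes 0.0625 or a number of a turn 10.7, either way. A call with a gripper value outside its range is refused whole. The fingers move at their own pace and stop on an object; the grip force is fixed at half the most. Time passes only in rows, so rows that do not move let the fingers close. It gives the time, the measured TCP pose, the force and the opening at its end, in the units of the state.
- state(): the state, without advancing time (a new reading comes with each control period).
- capture(name): name is "scene" or "top"; returns (picture, depth): 420x560x3 uint8, red, green, blue; 420x560 float32, m along the optical axis (not along the pixel's ray), 0 where there is no reading.
- camera_info(name): a dict with "fx", "fy", "cx", "cy" (pixels), "xyz" and "orientation" of the camera in the world. Camera axes: x right, y down, z forward; pixel columns grow to the right and rows downward; lengths in m; the calibration is good to about 2 mm. A picture is of the moment at which its call begins. camera_info takes no time and is no camera call.
- hand_in(): hands the job in, once; it reports no verdict.
The state is a dict: "time_s": time; "q": joint angles; "joint_vel": joint speeds; "joint_efforts": joint torques, N m; "tool_pos": TCP position; "eef_rot": TCP orientation; "force": force on the tool from outside, world axes, zero at the start; "wrist_torque": the same for the moment, N m; "finger_gap": opening from 0.0 (shut) to 1.0 (fully open).
Only numpy, scipy, OpenCV 4.12 (cv2) and the standard library are available. Lean on these libraries where they do the work, as an engineer would, in place of code of your own. Each camera call takes 0.05 s, during which the arm holds its last target. There are 200 camera calls.

### The job

The flat grey tube tester has lost its selector lever. Take the lever handle with the square hub and square bore and fit it, right side up, over the square metal spindle on top of the tester until its hub sits fully home on the flange, and let go. The lever may point in any of the four ways the square allows; leave the round-hubbed lever handle lying where it is.

Things in the scene. Friction and masses are not known exactly. Their poses are not given: they have to be found in the camera images.
- square_handle: Loose aluminium lever handle to fit, 0.1 to 0.2 kg, right side up on the counter. Square hub 42 x 42 x 36 mm high, square bore 23 x 23 mm right through, sides parallel. Origin: centre of hub's underside on the bore axis, z up, x, y square to the sides. Lever arm 16 mm wide runs along -x to 92 mm from the axis, 20 to 31 mm up; the two y sides are free flats to grip from above, 42 mm apart.
- spindle_seat (a point): Seat of the fixed square metal spindle on the tester: centre of its flange's top face (dark disc, 64 mm across, 5 mm thick, on the deck), where the hub's underside must rest. z up along the shaft; x, y square to its sides. Shaft 18 x 18 mm, straight for 26 mm above this point, then tapering over 12 mm to an 8 x 8 mm tip 38 mm up. It does not turn.
- round_handle: The wrong lever handle, to leave alone: same material, height and lever arm along -x, but a round hub 42 mm across with a round bore 16 mm across. Origin: centre of its underside, z up. It lies 0.2 to 0.35 m to one side of the other handle. Upright tubes and small parts up to 60 mm high stand between and beyond the two, at least 80 mm from either hub's axis.
- tester: The fixed grey tube tester, a flat rust-spotted cabinet 240 (x) x 320 (y) x 60 mm high. Origin: centre of its underside, z up. Nothing on its flat deck rises over 10 mm but the square spindle and a bare round stub, 16 mm across and 22 mm high, at x -60, y +120 mm, at least 150 mm from the spindle: not the one to fit.
There are look-alikes about, which are no part of the job. What is shaped like the square_handle but orange or yellow is not meant.

How it is judged:
By the outcome, as a careful person would: the job done as asked, in the order asked, and still so for the second after the job is handed in, with the robot touching nothing.
It also fails if it takes over 45 s, if anything falls off the work surface, if the arm or the gripper's body presses on something with over 40 N, if the wrist force passes 120 N, or if a joint passes its speed limit or range.

## Working session

There is one attempt and no reset: what is moved stays moved. The work goes in short steps, Python scripts to look and compute and a shell command to move; the robot and the scene stay as the last step left them, time stands still between calls to the robot, and variables do not carry over. Pictures are saved under pics/ and viewed, about 8 in all and at most 12, crops included, and the job is handed in when it is done.

```bash
mkdir -p pics; ls
python3 - <<'E'
from plant import *
import cv2,numpy as np
s=state();print({k:np.round(v,3).tolist() for k,v in s.items()})
for n in("scene","top"):
    p,d=capture(n);cv2.imwrite(f"pics/{n}0.png",p[...,::-1]);np.savez(f"pics/{n}0.npz",p=p,d=d);print(n,camera_info(n))
E
```

```text
pics
{'time_s': 0.0, 'q': [1.203, 0.213, -0.035, 1.324, 0.0, 1.571], 'joint_vel': [-0.001, -0.002, 0.0, 0.0, -0.001, 0.001], 'joint_efforts': [0.006, -68.617, 48.712, 0.017, 0.0, -0.0], 'tool_pos': [0.18, 0.466, 0.231], 'eef_rot': [0.129, 0.695, -0.13, 0.695], 'force': [0.391, -1.095, -0.172], 'wrist_torque': [0.019, 0.019, 0.016], 'finger_gap': 1.002}
scene {'fx': 452.025669118039, 'fy': 452.025669118039, 'cx': 283.3348103771055, 'cy': 211.89883490924566, 'xyz': array([ 1.04484437, -0.19627858,  0.87024922]), 'orientation': array([ 0.73376794,  0.6100357 , -0.18676534, -0.23358033])}
top {'fx': 511.2083812476555, 'fy': 511.2083812476555, 'cx': 279.9482228954096, 'cy': 208.2170571861948, 'xyz': array([ 0.31803109, -0.05297578,  1.28011908]), 'orientation': array([ 0.71265817, -0.69765439,  0.05340593, -0.05044291])}
```

View pics/top0.png

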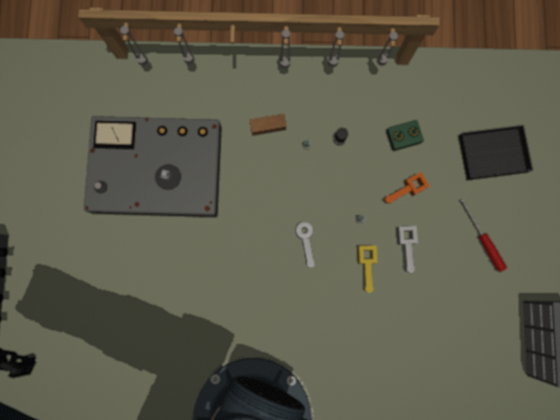

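View pics/scene0.png

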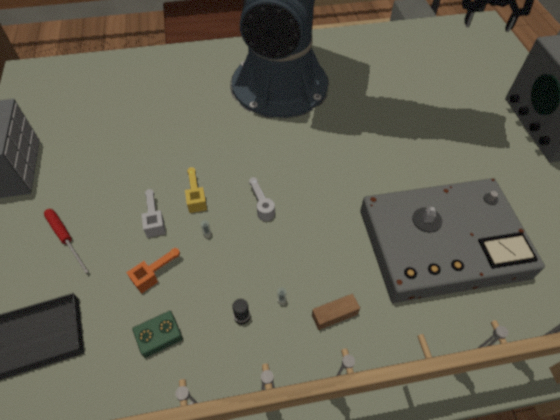

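Candidates in the top picture are the silver square hub (408,236), the silver round hub (305,230), and yellow (368,255) and orange (418,183) look-alikes. The silver one with the square hub and bore at (408,236) fits. The spindle is on the dark disc at (168,177), and the stub at (100,186) is the one to leave. Next I'll measure and confirm in an enlarged crop.

```bash
cat > h.py <<'E'
import cv2,numpy as np
from scipy.spatial.transform import Rotation as R
from plant import *
def ray(n,uv,z):
    c=camera_info(n);uv=np.atleast_2d(uv).astype(float)
    d=np.c_[(uv[:,0]-c['cx'])/c['fx'],(uv[:,1]-c['cy'])/c['fy'],np.ones(len(uv))]@R.from_quat(c['orientation']).as_matrix().T
    return c['xyz']+d*((z-c['xyz'][2])/d[:,2])[:,None]
def cloud(n,d):
    c=camera_info(n);v,u=np.mgrid[:d.shape[0],:d.shape[1]]
    P=np.stack([(u-c['cx'])/c['fx']*d,(v-c['cy'])/c['fy']*d,d],-1)
    return P@R.from_quat(c['orientation']).as_matrix().T+c['xyz']
E
python3 - <<'E'
from h import *
a=np.load('pics/top0.npz');p,d=a['p'],a['d'];P=cloud('top',d)
b=np.load('pics/scene0.npz');ps,ds=b['p'],b['d'];Ps=cloud('scene',ds)
z=P[...,2]
print('table z',np.median(z[280:300,300:350]),'deck',np.median(z[195:203,110:150]), 'scene table',np.median(Ps[150:170,100:130,2]))
def hub(n,Pp,pp,x0,y0,x1,y1):
    m=np.zeros(Pp.shape[:2],bool);m[y0:y1,x0:x1]=1
    zz=Pp[...,2];q=m&(zz>0.030)&(zz<.05)
    print(n,'pts',q.sum(),'zmed',np.median(zz[q]))
    v,u=np.nonzero(q);w=ray(n,np.c_[u,v],.036)[:,:2]
    r=cv2.minAreaRect(w.astype(np.float32));print(' rect',r,'mean',w.mean(0))
hub('top',P,p,393,220,425,275)
hub('scene',Ps,ps,138,185,168,240)
# flange & spindle
for n,PP,bx in(('top',P,(145,155,195,200)),('scene',Ps,(405,195,455,240))):
    x0,y0,x1,y1=bx;m=np.zeros(PP.shape[:2],bool);m[y0:y1,x0:x1]=1
    q=m&(PP[...,2]>.075)&(PP[...,2]<.12);print(n,'spindle',q.sum(),PP[q].mean(0),PP[q].max(0),PP[q].min(0))
c=lambda p,x,y,w,h:cv2.resize(p[y:y+h,x:x+w,::-1],None,fx=400/w,fy=300/h,interpolation=cv2.INTER_CUBIC)
cv2.imwrite('pics/crop1.png',np.vstack([np.hstack([c(p,375,210,80,60),c(p,128,147,80,60)]),np.hstack([c(ps,115,180,80,60),c(ps,390,185,80,60)])]))
E
```

```text
table z 0.00016083240220987616 deck 0.059596045759953475 scene table -0.0004915941844150784
top pts 354 zmed 0.03444501557811486
 rect ((0.409776896238327, -0.3719518482685089), (0.10932885110378265, 0.0437702015042305), 4.962600231170654) mean [ 0.42373564 -0.37020047]
scene pts 357 zmed 0.03442117364361996
 rect ((0.41309022903442383, -0.3723149001598358), (0.11206074804067612, 0.042501259595155716), 5.020878791809082) mean [ 0.43036253 -0.37064108]
top spindle 80 [0.56744732 0.21709441 0.09435444] [0.57894441 0.23031651 0.1065594 ] [0.55944315 0.2083047  0.07623245]
scene spindle 128 [0.57229395 0.21554427 0.09128587] [0.57989744 0.22655104 0.10656344] [0.55882382 0.20752695 0.07502739]
```

View pics/crop1.png

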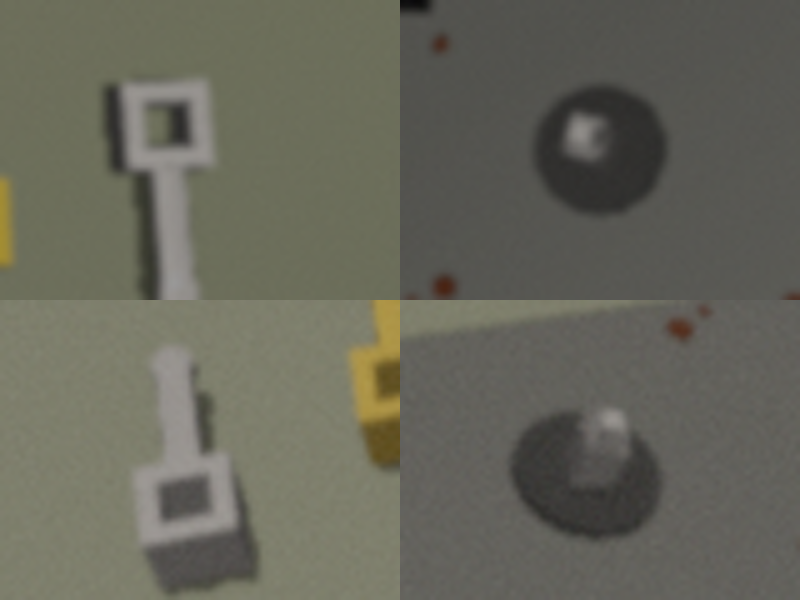

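The crop confirms a silver square hub and square bore, with top-face centre near (408.5,235) in top and (152,220) in scene. The spindle stands on the dark disc. Next I need the disc centre, the shaft yaw and the hub centre.

Run:
```python
from h import *
print('hub top',ray('top',[[408.1,234.6]],.036),'scene',ray('scene',[[152,219.7]],.036))
big=[]
for n,bx,hb in(('top',(145,155,192,200),(380,215,440,280)),('scene',(405,195,455,240),(120,180,185,245))):
    L=[capture(n) for _ in range(6)];p=np.mean([l[0] for l in L],0);d=np.median([l[1] for l in L],0)
    P=cloud(n,d);g=p.mean(2)
    x0,y0,x1,y1=bx;s=8
    G=cv2.resize(g[y0:y1,x0:x1],None,fx=s,fy=s,interpolation=cv2.INTER_CUBIC)
    lo=np.percentile(G,3);deck=np.median(np.r_[G[:16].ravel(),G[-16:].ravel()])
    m=(G<(lo+deck)/2).astype(np.uint8)
    cs,_=cv2.findContours(m,cv2.RETR_EXTERNAL,cv2.CHAIN_APPROX_NONE);c=max(cs,key=cv2.contourArea)
    h=cv2.convexHull(c)[:,0]; uv=(h+.5)/s-.5+[x0,y0]
    w=ray(n,uv,.065)[:,:2];print(n,lo,deck,'disc',cv2.minEnclosingCircle(w.astype(np.float32)),cv2.minAreaRect(w.astype(np.float32)))
    sub=np.zeros(d.shape,bool);sub[y0:y1,x0:x1]=1
    for a,b in((.070,.092),(.094,.11)):
        q=sub&(P[...,2]>a)&(P[...,2]<b);W=P[q][:,:2]
        print('  shaft',a,b,len(W),cv2.minAreaRect(W.astype(np.float32)))
    # hub top face
    x0,y0,x1,y1=hb;sub[:]=0;sub[y0:y1,x0:x1]=1
    q=sub&(P[...,2]>.0335)&(P[...,2]<.04);v,u=np.nonzero(q);w=ray(n,np.c_[u,v],.036)[:,:2]
    print('  hub',len(w),cv2.minAreaRect(w.astype(np.float32)),np.median(P[q][:,2]))
    big.append(cv2.resize(cv2.normalize(G,None,0,255,cv2.NORM_MINMAX),(400,380)))
cv2.imwrite('pics/sp.png',np.hstack(big))
print(state()['time_s'])
```

```text
hub top [[ 0.44389029 -0.37090882  0.036     ]] scene [[ 0.44560888 -0.3693744   0.036     ]]
top 46.86371844184482 83.60413759160373 disc ((0.569465160369873, 0.217466801404953), 0.032572075724601746) ((0.5698027610778809, 0.21763834357261658), (0.06429063528776169, 0.06289384514093399), 64.65792846679688)
  shaft 0.07 0.092 32 ((0.5692039728164673, 0.21865086257457733), (0.01748792827129364, 0.01875750720500946), 74.3633041381836)
  shaft 0.094 0.11 48 ((0.5690833330154419, 0.21886084973812103), (0.0167233943939209, 0.01501548383384943), 73.04989624023438)
  hub 216 ((0.4295463562011719, -0.37113669514656067), (0.06941317766904831, 0.04267005994915962), 6.000313758850098) 0.03629572555474836
scene 55.809295706215 96.2047954828789 disc ((0.5717658400535583, 0.2164868712425232), 0.033499687910079956) ((0.5728486776351929, 0.21555042266845703), (0.06305984407663345, 0.06361338496208191), 51.72863006591797)
  shaft 0.07 0.092 81 ((0.5718598365783691, 0.213985413312912), (0.024816153571009636, 0.013109597377479076), 33.80060958862305)
  shaft 0.094 0.11 52 ((0.5685439109802246, 0.21808066964149475), (0.01446960587054491, 0.015907490625977516), 79.75334167480469)
  hub 231 ((0.4434688985347748, -0.36984533071517944), (0.043130554258823395, 0.04222417622804642), 3.696924924850464) 0.03544964748394863
0.7[ WARN:0@13.946] global loadsave.cpp:1063 imwrite_ Unsupported depth image for selected encoder is fallbacked to CV_8U.
```

View pics/sp.png

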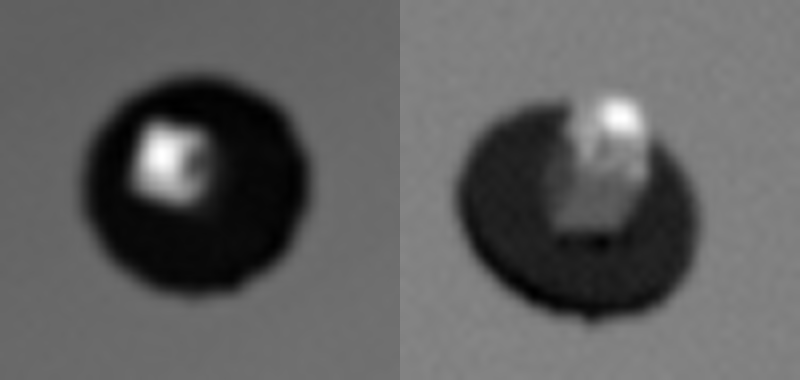

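```bash
cat >> h.py <<'E'
def plan(x,y,z,yaw):
    "remaining move in the tool axes; yaw = wanted direction of tool y (deg, mod 180)"
    s=state();r=R.from_quat(s['eef_rot']);M=r.as_matrix()
    ty=np.degrees(np.arctan2(M[1,1],M[0,1]));dz=(yaw-ty+90)%180-90
    tilt=r.inv().apply(np.cross(M[:,0],[0,0,-1]))*57.3
    p=np.array(s['tool_pos']);d=r.inv().apply(np.array([x,y,z])-p)
    print('t',round(s['time_s'],2),'pos',p.round(4),'y-dir %.1f'%ty,'turn about tool x %.1f'%-dz,'tilt',tilt.round(2),'dp now',d.round(4),'q',np.round(s['q'],2),'F',np.round(s['force'],1),'gap %.3f'%s['finger_gap'])
    f=R.from_rotvec([-np.radians(dz),0,0]);print('dp after turn',f.inv().apply(d).round(4))
E
python3 - <<'E'
from h import *
w=ray('scene',[[423.75,222.5],[433.1,222.5]],.065);e=w[1]-w[0];print(w,np.linalg.norm(e),np.degrees(np.arctan2(e[1],e[0])))
plan(.4445,-.370,.005,95)
E
```

```text
[[0.57749928 0.20743477 0.065     ]
 [0.58110009 0.22723984 0.065     ]] 0.02012973721494977 79.6954544415517
t 0.7 pos [0.1798 0.4665 0.2313] y-dir 68.9 turn about tool x -26.1 tilt [-0.  0. -0.] dp now [ 0.2263 -0.6854  0.5478] q [ 1.2   0.21 -0.03  1.32 -0.    1.57] F [ 0.2 -0.   0.1] gap 0.998
dp after turn [ 0.2263 -0.8564  0.1908]
```

```bash
python3 -m handwheel '{"delta_rot":[[-8.7,0,0],[-8.7,0,0],[-8.7,0,0],[0,0,0],[0,0,0],[0,0,0],[0,0,0],[0,0,0],[0,0,0],[0,0,0],[0,0,0],[0,0,0],[0,0,0],[0,0,0],[0,0,0],[0,0,0],[0,0,0],[0,0,0]],"dp":[[0,0,0],[0,0,0],[0,0,0],[0,-0.04,0.045],[0,-0.05,0.03],[0,-0.06,0.015],[0,-0.06,0.015],[0,-0.06,0.015],[0,-0.06,0.015],[0,-0.06,0.01],[0,-0.06,0.01],[0,-0.06,0.01],[0,-0.06,0.01],[0,-0.06,0],[0,-0.06,0],[0,-0.06,0],[0,-0.06,0],[0,0,0]],"hand":[1,1,1,1,1,1,1,1,1,1,1,1,1,1,1,1,1,1]}'; python3 -c "
from h import *
plan(.4445,-.370,.005,95)"
```

```text
time_s: 2.95
tool_pos: [0.4442, -0.342, 0.2309]
eef_rot: [-0.038, 0.704, 0.038, 0.708]
force: [-0.3, 0.5, 0.2]
finger_gap: 0.999
t 2.95 pos [ 0.4442 -0.342   0.2309] y-dir 96.1 turn about tool x 1.1 tilt [-0.    0.38 -0.01] dp now [ 0.2259 -0.0279 -0.0042] q [-0.66  0.34  0.13  1.36  0.   -0.77] F [-0.3  0.5  0.2] gap 0.999
dp after turn [ 0.2259 -0.028  -0.0036]
```

Descend to 60 mm above the counter and check with one look.

```bash
python3 -m handwheel '{"delta_rot":[[1.1,0.3,0],[0,0,0],[0,0,0],[0,0,0],[0,0,0]],"dp":[[0,-0.028,-0.0036],[0.06,0,0],[0.06,0,0],[0.05,0,0],[0,0,0]],"hand":[1,1,1,1,1]}'; python3 -c "
from h import *
plan(.4445,-.370,.005,95)
p,d=capture('scene');q,_=capture('top')
c=lambda p,x,y,w,h:cv2.resize(p[y:y+h,x:x+w,::-1],(400,400),interpolation=cv2.INTER_CUBIC)
cv2.imwrite('pics/a1.png',np.hstack([c(p,90,130,120,120),c(q,350,180,120,120)]))"
```

```text
time_s: 3.58
tool_pos: [0.4453, -0.3698, 0.0586]
eef_rot: [-0.032, 0.705, 0.03, 0.708]
force: [-0.6, 0.2, -0.4]
finger_gap: 0.999
t 3.58 pos [ 0.4453 -0.3698  0.0586] y-dir 95.0 turn about tool x 0.0 tilt [0.   0.26 0.11] dp now [ 0.0536 -0.     -0.0011] q [-0.69  0.46 -0.14  0.97  0.   -0.78] F [-0.6  0.2 -0.4] gap 0.999
dp after turn [ 0.0536 -0.     -0.0011]
```

View pics/a1.png

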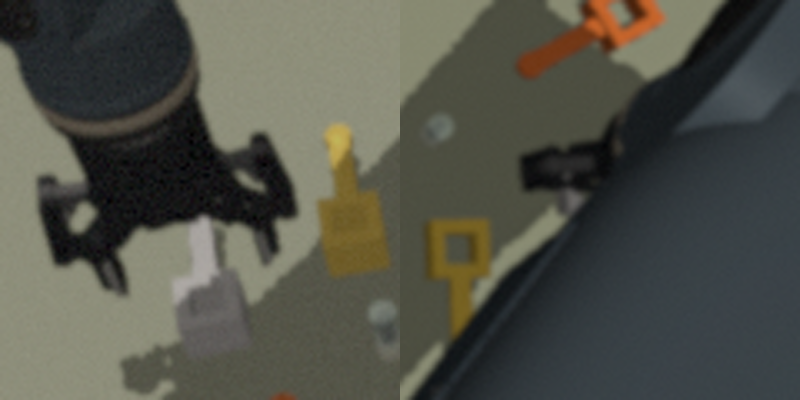

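The scene crop shows the open fingers (115,280) and (268,255) straddling the square hub (212,315), with the yellow one clear. Go down and close.

```bash
python3 -m handwheel '{"delta_rot":[[0,0.2,0.1],[0,0,0],[0,0,0],[0,0,0],[0,0,0],[0,0,0],[0,0,0],[0,0,0],[0,0,0],[0,0,0],[0,0,0]],"dp":[[0.03,0,-0.001],[0.023,0,0],[0,0,0],[0,0,0],[0,0,0],[0,0,0],[0,0,0],[0,0,0],[0,0,0],[0,0,0],[0,0,0]],"hand":[1,1,1,-1,-1,-1,-1,-1,-1,-1,-1]}'; python3 -c "
from h import *
plan(.4445,-.370,.005,95)"
```

```text
time_s: 5.05
tool_pos: [0.4547, -0.3775, 0.0237]
eef_rot: [-0.037, 0.699, 0.025, 0.714]
force: [0.7, -0.0, -1.8]
finger_gap: 0.473
t 5.05 pos [ 0.4547 -0.3775  0.0237] y-dir 95.0 turn about tool x 0.0 tilt [0.   1.12 1.05] dp now [ 0.0183  0.0087 -0.0098] q [-0.69  0.49 -0.18  0.87  0.   -0.78] F [ 0.7 -0.  -1.8] gap 0.473
dp after turn [ 0.0183  0.0087 -0.0098]
```

```bash
python3 -c "
from h import *
p,d=capture('scene');s=state()
print(s['wrist_torque'],s['joint_efforts'],s['joint_vel'])
c=lambda p,x,y,w,h:cv2.resize(p[y:y+h,x:x+w,::-1],(600,600),interpolation=cv2.INTER_CUBIC)
cv2.imwrite('pics/a2.png',c(p,90,130,120,120))"
```

```text
[ 0.01199202 -0.00735707 -0.01102872] [ 5.99321051e-03 -8.87444401e+01  4.38556230e+01 -3.91929299e-01
 -2.43802968e-02 -7.31981509e-04] [ 0.00211329 -0.00093847  0.001421    0.00086249 -0.00026858  0.00057879]
```

View pics/a2.png

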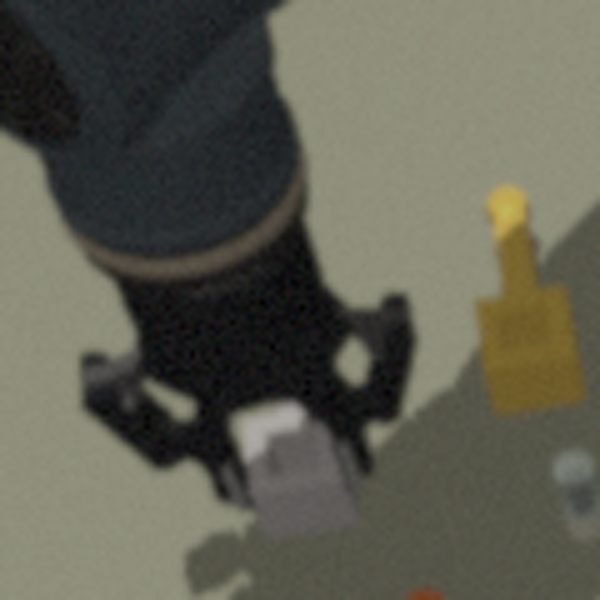

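```bash
cat >> h.py <<'E'
def hubtop(box,zlo,zhi,ztop,vmin=75,k=4):
    L=[capture('scene') for _ in range(k)];p=np.mean([l[0] for l in L],0);d=np.median([l[1] for l in L],0)
    P=cloud('scene',d);x0,y0,x1,y1=box;m=np.zeros(d.shape,bool);m[y0:y1,x0:x1]=1
    q=m&(p.mean(2)>vmin)&(P[...,2]>zlo)&(P[...,2]<zhi);W=P[q]
    print(len(W),'z pct',np.percentile(W[:,2],[5,25,50,75,95]).round(4),'mean',W.mean(0).round(4))
    print('rect',cv2.minAreaRect(W[:,:2].astype(np.float32)));return p,P
E
python3 -c "
from h import *
p,P=hubtop((134,206,164,240),.012,.08,.036,75)
for v in range(206,240,2): print(v,[(int(p[v,u].mean()),int(P[v,u,2]*1e3),int(P[v,u,0]*1e3)) for u in (144,148,152,156)])"
```

```text
386 z pct [0.0149 0.0244 0.0342 0.0362 0.0376] mean [ 0.4488 -0.3795  0.0309]
rect ((0.4462662935256958, -0.3708437383174896), (0.06132184714078903, 0.057215429842472076), 75.32061004638672)
206 [(20, 111, 462), (18, 119, 470), (17, 115, 468), (20, 94, 454)]
208 [(19, 105, 463), (20, 109, 467), (18, 106, 466), (18, 94, 459)]
210 [(81, 97, 462), (103, 32, 415), (20, 101, 468), (17, 98, 467)]
212 [(145, -1, 393), (162, 35, 422), (32, 94, 467), (16, 90, 466)]
214 [(166, 36, 427), (163, 34, 427), (74, 36, 430), (21, 78, 463)]
216 [(143, 35, 432), (117, 32, 431), (91, 30, 431), (44, 72, 464)]
218 [(99, 27, 431), (93, 25, 431), (92, 22, 431), (70, 61, 460)]
220 [(85, 25, 435), (93, 16, 430), (94, 15, 431), (83, 35, 447)]
222 [(79, 27, 442), (92, 10, 432), (93, 6, 430), (94, 35, 453)]
224 [(85, 28, 448), (97, 36, 456), (98, 36, 457), (99, 35, 458)]
226 [(101, 35, 458), (101, 37, 461), (99, 37, 463), (98, 35, 463)]
228 [(98, 35, 463), (95, 32, 463), (93, 31, 464), (92, 27, 463)]
230 [(92, 29, 465), (92, 24, 463), (91, 23, 464), (92, 20, 464)]
232 [(93, 19, 463), (91, 18, 464), (93, 15, 464), (91, 14, 464)]
234 [(93, 12, 464), (92, 9, 463), (92, 6, 463), (91, 4, 463)]
236 [(90, 5, 465), (88, 1, 464), (89, -2, 462), (83, 0, 466)]
238 [(83, 0, 466), (80, 0, 467), (80, 0, 470), (80, 0, 471)]
```

The hub hasn't moved (top at z 36 mm, centre x about 0.443), but the tool ended 19 mm high and 11 mm forward. I'll open, re-approach and check before closing.

```bash
python3 -m handwheel '{"delta_rot":[[0,0,0],[0,0,0],[0,0,0],[0,0,0]],"dp":[[0,0,0],[0,0,0],[0,0,0],[0,0,0]],"hand":[1,1,1,1]}'; python3 -c "
from h import *
plan(.4440,-.370,.010,95)"; python3 -m handwheel '{"delta_rot":[[0,1.1,1.0],[0,0,0]],"dp":[[0,0.0085,-0.01],[0,0,0]],"hand":[1,1]}'; python3 -c "
from h import *
plan(.4440,-.370,.010,95)"
```

```text
time_s: 5.8
tool_pos: [0.455, -0.3777, 0.0241]
eef_rot: [-0.038, 0.699, 0.025, 0.714]
force: [-0.4, -0.3, 0.1]
finger_gap: 0.998
t 5.8 pos [ 0.455  -0.3777  0.0241] y-dir 95.1 turn about tool x 0.1 tilt [0.   1.16 1.09] dp now [ 0.0138  0.0089 -0.0105] q [-0.69  0.49 -0.18  0.87  0.   -0.78] F [-0.4 -0.3  0.1] gap 0.998
dp after turn [ 0.0138  0.0089 -0.0105]
time_s: 6.05
tool_pos: [0.4433, -0.3694, 0.0237]
eef_rot: [-0.031, 0.707, 0.031, 0.706]
force: [-0.1, -0.2, -0.5]
finger_gap: 1.0
t 6.05 pos [ 0.4433 -0.3694  0.0237] y-dir 95.1 turn about tool x 0.1 tilt [ 0.   -0.04  0.  ] dp now [ 0.0137 -0.0006  0.0007] q [-0.69  0.49 -0.18  0.9  -0.   -0.78] F [-0.1 -0.2 -0.5] gap 1.000
dp after turn [ 0.0137 -0.0006  0.0007]
```

```bash
for i in 1 2; do python3 -m handwheel '{"delta_rot":[[0,0,0],[0,0,0]],"dp":[[0.006,0,0],[0,0,0]],"hand":[1,1]}'; python3 -c "
from h import *
plan(.4440,-.370,.010,95)"; done
```

```text
time_s: 6.3
tool_pos: [0.4433, -0.3694, 0.0172]
eef_rot: [-0.031, 0.707, 0.031, 0.706]
force: [-0.3, -0.5, 0.3]
finger_gap: 0.996
t 6.3 pos [ 0.4433 -0.3694  0.0172] y-dir 95.1 turn about tool x 0.1 tilt [ 0.   -0.04  0.01] dp now [ 0.0072 -0.0006  0.0007] q [-0.69  0.5  -0.19  0.88 -0.   -0.78] F [-0.3 -0.5  0.3] gap 0.996
dp after turn [ 0.0072 -0.0006  0.0007]
time_s: 6.55
tool_pos: [0.4433, -0.3694, 0.0106]
eef_rot: [-0.031, 0.707, 0.031, 0.706]
force: [0.3, 0.8, -0.4]
finger_gap: 1.003
t 6.55 pos [ 0.4433 -0.3694  0.0106] y-dir 95.1 turn about tool x 0.1 tilt [ 0.   -0.04  0.  ] dp now [ 0.0006 -0.0006  0.0007] q [-0.69  0.5  -0.2   0.87 -0.   -0.78] F [ 0.3  0.8 -0.4] gap 1.003
dp after turn [ 0.0006 -0.0006  0.0007]
```

```bash
python3 -m handwheel '{"delta_rot":[[0,0,0],[0,0,0],[0,0,0]],"dp":[[0,0,0],[0,0,0],[0,0,0]],"hand":[0.2,0.2,0.2]}';python3 -m handwheel '{"delta_rot":[[0,0,0],[0,0,0],[0,0,0]],"dp":[[0,0,0],[0,0,0],[0,0,0]],"hand":[-1,-1,-1]}'; python3 -c "
from h import *
plan(.4440,-.370,.010,95)"
```

```text
time_s: 6.92
tool_pos: [0.4435, -0.3697, 0.0109]
eef_rot: [-0.031, 0.707, 0.031, 0.706]
force: [-0.8, -0.4, -1.1]
finger_gap: 0.601
time_s: 7.3
tool_pos: [0.4437, -0.3698, 0.0113]
eef_rot: [-0.032, 0.706, 0.031, 0.706]
force: [-0.0, -0.4, -0.7]
finger_gap: 0.477
t 7.3 pos [ 0.4437 -0.3698  0.0113] y-dir 95.1 turn about tool x 0.1 tilt [0.   0.01 0.05] dp now [ 0.0013 -0.0002  0.0003] q [-0.69  0.5  -0.2   0.87 -0.   -0.78] F [-0.  -0.4 -0.7] gap 0.477
dp after turn [ 0.0013 -0.0002  0.0003]
```

```bash
python3 -m handwheel '{"delta_rot":[[0,0,0],[0,0,0],[0,0,0],[0,0,0],[0,0,0],[0,0,0]],"dp":[[-0.01,0,0],[-0.03,0,0],[-0.05,0,0],[-0.05,0,0],[-0.05,0,0],[0,0,0]],"hand":[-1,-1,-1,-1,-1,-1]}'; python3 -c "
from h import *
plan(.570,.217,.120,78)"
```

```text
time_s: 8.05
tool_pos: [0.4427, -0.3687, 0.2095]
eef_rot: [-0.031, 0.707, 0.031, 0.706]
force: [0.4, 0.3, -2.0]
finger_gap: 0.481
t 8.05 pos [ 0.4427 -0.3687  0.2095] y-dir 95.1 turn about tool x 17.1 tilt [-0.   -0.03 -0.01] dp now [0.0895 0.5721 0.1786] q [-0.69  0.38  0.13  1.33 -0.   -0.78] F [ 0.4  0.3 -2. ] gap 0.481
dp after turn [0.0895 0.5993 0.0028]
```

```bash
python3 -m handwheel '{"delta_rot":[[8.5,0,0],[8.5,0,0],[0,0,0],[0,0,0],[0,0,0],[0,0,0],[0,0,0],[0,0,0],[0,0,0],[0,0,0],[0,0,0],[0,0,0],[0,0,0],[0,0,0],[0,0,0],[0,0,0]],"dp":[[0,0,0],[0,0,0],[0,0.03,0],[0,0.05,0],[0,0.05,0],[0,0.05,0],[0,0.05,0],[0,0.05,0],[0,0.05,0],[0,0.05,0],[0,0.05,0],[0,0.05,0],[0,0.05,0],[0,0.04,0],[0,0.02,0],[0,0,0]],"hand":[-1,-1,-1,-1,-1,-1,-1,-1,-1,-1,-1,-1,-1,-1,-1,-1]}'; python3 -c "
from h import *
plan(.570,.217,.120,78)"
```

```text
time_s: 10.05
tool_pos: [0.5662, 0.2269, 0.1971]
eef_rot: [0.077, 0.709, -0.078, 0.696]
force: [-0.0, -1.0, -2.2]
finger_gap: 0.48
t 10.05 pos [0.5662 0.2269 0.1971] y-dir 77.4 turn about tool x -0.6 tilt [-0.   -1.06  0.15] dp now [ 0.077  -0.0087  0.0073] q [0.38 0.47 0.24 1.36 0.01 0.6 ] F [-0.  -1.  -2.2] gap 0.480
dp after turn [ 0.077  -0.0087  0.0072]
```

```bash
python3 -m handwheel '{"delta_rot":[[-0.6,-1.0,0.1],[0,0,0],[0,0,0],[0,0,0]],"dp":[[0.02,-0.0087,0.0072],[0.03,0,0],[0.02,0,0],[0,0,0]],"hand":[-1,-1,-1,-1]}'
python3 - <<'E'
from h import *
plan(.570,.217,.120,78)
p,P=hubtop((380,150,480,260),.128,.15,.145,60)
q,_=capture('top')
c=lambda p,x,y,w,h:cv2.resize(p[y:y+h,x:x+w,::-1].astype(np.uint8),(400,400),interpolation=cv2.INTER_CUBIC)
cv2.imwrite('pics/b1.png',np.hstack([c(p,375,150,110,110),c(q,110,130,110,110)]))
E
```

```text
time_s: 10.55
tool_pos: [0.5692, 0.2132, 0.1235]
eef_rot: [0.073, 0.704, -0.075, 0.702]
force: [-0.3, 0.6, -1.7]
finger_gap: 0.48
t 10.55 pos [0.5692 0.2132 0.1235] y-dir 77.9 turn about tool x -0.1 tilt [-0.   -0.18  0.19] dp now [0.0035 0.0039 0.    ] q [ 0.36  0.48  0.07  1.16 -0.    0.57] F [-0.3  0.6 -1.7] gap 0.480
dp after turn [0.0035 0.0039 0.    ]
427 z pct [0.1302 0.1372 0.1446 0.1488 0.1497] mean [0.5732 0.2158 0.1427]
rect ((0.5314980745315552, 0.26154863834381104), (0.11220216006040573, 0.1595686674118042), 64.51895904541016)
```

View pics/b1.png

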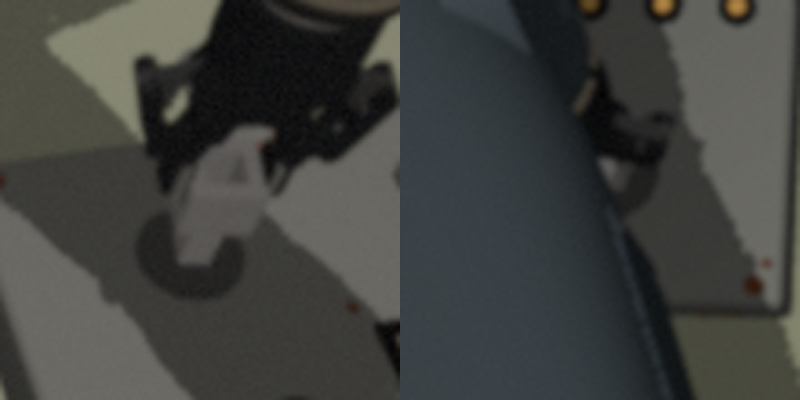

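The scene crop shows the hub (220,205 in the crop) held upright right over the spindle, whose foot shows at (200,250). Next I'll compare the hub's front face with the spindle's front face in the same camera, which is independent of calibration.

Run:
```python
from h import *
L=[capture('scene') for _ in range(6)];d=np.median([l[1] for l in L],0);p=np.mean([l[0] for l in L],0);P=cloud('scene',d)
n0=np.load('pics/scene0.npz')['d'];Q=cloud('scene',n0)
def face(P,box,zl,zh,nm):
    u0,v0,u1,v1=box;W=P[v0:v1,u0:u1].reshape(-1,3);W=W[(W[:,2]>zl)&(W[:,2]<zh)&(W[:,0]>.55)&(W[:,0]<.62)]
    for _ in range(4):
        A=np.c_[W[:,1],np.ones(len(W))];k,*_=np.linalg.lstsq(A,W[:,0],rcond=None);r=W[:,0]-A@k
        W=W[abs(r)<max(.002,1.5*r.std())]
    print(nm,len(W),'x at y=.217: %.4f'%(k[0]*.217+k[1]),'normal yaw %.1f'%-np.degrees(np.arctan(k[0])),'y range',np.percentile(W[:,1],[3,97]).round(4),'rms %.4f'%r.std())
face(P,(428,200,448,216),.118,.142,'hub front')
face(Q,(421,205,436,224),.068,.090,'spindle front')
for v in range(184,226,2): print(v,[(int(p[v,u].mean()),int(P[v,u,2]*1e3),int(P[v,u,0]*1e3)) for u in (428,433,438,443)])
plan(.570,.217,.120,78)
```

```text
hub front 131 x at y=.217: 0.5910 normal yaw -12.2 y range [0.1951 0.2297] rms 0.0004
spindle front 49 x at y=.217: 0.5768 normal yaw -15.1 y range [0.2082 0.226 ] rms 0.0010
184 [(14, 176, 557), (14, 203, 578), (20, 207, 582), (52, 199, 578)]
186 [(19, 177, 562), (13, 200, 580), (35, 199, 581), (95, 61, 488)]
188 [(15, 187, 574), (19, 194, 581), (78, 149, 552), (97, 150, 554)]
190 [(18, 182, 575), (56, 182, 577), (92, 150, 557), (95, 151, 559)]
192 [(17, 175, 575), (82, 145, 557), (87, 144, 558), (92, 150, 564)]
194 [(30, 171, 577), (85, 138, 557), (86, 138, 559), (89, 150, 568)]
196 [(59, 161, 575), (86, 131, 557), (84, 132, 560), (84, 149, 573)]
198 [(61, 154, 575), (86, 125, 558), (79, 125, 560), (78, 146, 576)]
200 [(77, 150, 577), (90, 151, 580), (84, 150, 581), (84, 150, 583)]
202 [(83, 150, 582), (94, 150, 584), (94, 149, 585), (95, 151, 588)]
204 [(79, 147, 585), (90, 149, 588), (89, 148, 589), (91, 148, 591)]
206 [(84, 140, 585), (86, 141, 587), (86, 141, 589), (85, 142, 591)]
208 [(86, 134, 586), (87, 135, 588), (86, 134, 589), (85, 134, 591)]
210 [(87, 127, 586), (87, 127, 588), (87, 128, 590), (86, 128, 592)]
212 [(85, 119, 586), (86, 121, 589), (84, 121, 591), (86, 122, 593)]
214 [(87, 93, 575), (85, 93, 577), (70, 89, 576), (76, 113, 593)]
216 [(86, 86, 575), (86, 86, 577), (39, 65, 567), (60, 59, 565)]
218 [(85, 78, 576), (81, 80, 579), (35, 66, 572), (58, 59, 570)]
220 [(86, 73, 577), (66, 72, 579), (32, 65, 577), (56, 59, 575)]
222 [(67, 64, 577), (44, 64, 579), (34, 64, 581), (58, 59, 580)]
224 [(38, 64, 582), (33, 63, 583), (33, 64, 586), (58, 58, 585)]
t 11.1 pos [0.5706 0.2146 0.1252] y-dir 78.0 turn about tool x -0.0 tilt [-0.   -0.    0.07] dp now [ 0.0052  0.0022 -0.0011] q [ 0.36  0.48  0.07  1.16 -0.    0.57] F [ 0.8  0.1 -1.4] gap 0.478
dp after turn [ 0.0052  0.0022 -0.0011]
```

```bash
python3 -m handwheel '{"delta_rot":[[1,0,0],[0,0,0],[0,0,0],[0,0,0],[0,0,0]],"dp":[[0,0.0027,0],[0.006,0,0],[0.008,0,0],[0.006,0,0],[0,0,0]],"hand":[-1,-1,-1,-1,-1]}'; python3 -c "
from h import *
plan(.570,.217,.0763,77)"
```

```text
time_s: 11.72
tool_pos: [0.5708, 0.2174, 0.1032]
eef_rot: [0.08, 0.703, -0.081, 0.702]
force: [0.3, 0.3, -1.9]
finger_gap: 0.479
t 11.72 pos [0.5708 0.2174 0.1032] y-dir 76.9 turn about tool x -0.1 tilt [-0.   -0.05  0.1 ] dp now [ 0.0269 -0.0005 -0.0007] q [ 0.36  0.49  0.04  1.12 -0.    0.59] F [ 0.3  0.3 -1.9] gap 0.479
dp after turn [ 0.0269 -0.0005 -0.0007]
```

No contact force with the tip already 11 mm inside. Continue down.

```bash
python3 -m handwheel '{"delta_rot":[[0,0,0],[0,0,0],[0,0,0]],"dp":[[0.006,0,0],[0.006,0,0],[0,0,0]],"hand":[-1,-1,-1]}'; python3 -c "
from h import *
plan(.570,.217,.0763,77)"; python3 -m handwheel '{"delta_rot":[[0,0,0],[0,0,0],[0,0,0]],"dp":[[0.005,0,0],[0.005,0,0],[0,0,0]],"hand":[-1,-1,-1]}'; python3 -c "
from h import *
plan(.570,.217,.0763,77)"
```

```text
time_s: 12.1
tool_pos: [0.5708, 0.2173, 0.0904]
eef_rot: [0.08, 0.703, -0.081, 0.702]
force: [-0.6, 0.4, -2.1]
finger_gap: 0.478
t 12.1 pos [0.5708 0.2173 0.0904] y-dir 76.9 turn about tool x -0.1 tilt [-0.   -0.05  0.1 ] dp now [ 0.0141 -0.0005 -0.0007] q [ 0.36  0.5   0.02  1.09 -0.    0.59] F [-0.6  0.4 -2.1] gap 0.478
dp after turn [ 0.0141 -0.0005 -0.0007]
time_s: 12.48
tool_pos: [0.5709, 0.2173, 0.0798]
eef_rot: [0.08, 0.703, -0.081, 0.702]
force: [0.3, -0.8, -1.9]
finger_gap: 0.48
t 12.47 pos [0.5709 0.2173 0.0798] y-dir 76.9 turn about tool x -0.1 tilt [-0.   -0.04  0.09] dp now [ 0.0035 -0.0005 -0.0008] q [ 0.36  0.51 -0.    1.06 -0.    0.59] F [ 0.3 -0.8 -1.9] gap 0.480
dp after turn [ 0.0035 -0.0005 -0.0008]
```

```bash
python3 -m handwheel '{"delta_rot":[[0,0,0],[0,0,0],[0,0,0]],"dp":[[0.003,0,0],[0.001,0,0],[0,0,0]],"hand":[-1,-1,-1]}'
python3 - <<'E'
from h import *
plan(.570,.217,.0763,77)
p,P=hubtop((420,185,460,235),.094,.108,.101,60)
cv2.imwrite('pics/b2.png',cv2.resize(p[150:260,375:485,::-1].astype(np.uint8),(550,550),interpolation=cv2.INTER_CUBIC))
E
```

```text
time_s: 12.85
tool_pos: [0.571, 0.2174, 0.0764]
eef_rot: [0.08, 0.703, -0.081, 0.702]
force: [0.1, -1.5, -1.0]
finger_gap: 0.48
t 12.85 pos [0.571  0.2174 0.0764] y-dir 76.9 turn about tool x -0.1 tilt [0.   0.   0.06] dp now [ 0.0001 -0.0006 -0.0009] q [ 0.36  0.51 -0.01  1.06 -0.    0.59] F [ 0.1 -1.5 -1. ] gap 0.480
dp after turn [ 0.0001 -0.0006 -0.0009]
301 z pct [0.0951 0.0985 0.1003 0.1011 0.1025] mean [0.5758 0.2187 0.0997]
rect ((0.5726428031921387, 0.2152593582868576), (0.051864854991436005, 0.041890423744916916), 87.6489028930664)
```

View pics/b2.png

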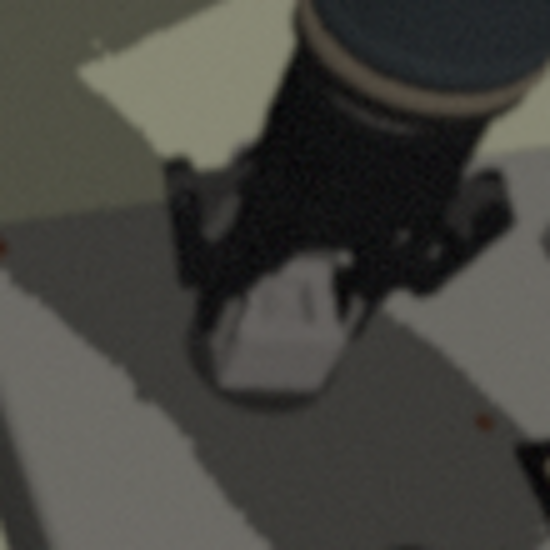

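The picture shows the hub (280,340) down on the disc with its top at z≈0.101, which means seated. Release and retreat up.

```bash
python3 -m handwheel '{"delta_rot":[[0,0,0],[0,0,0],[0,0,0],[0,0,0],[0,0,0],[0,0,0],[0,0,0],[0,0,0],[0,0,0],[0,0,0],[0,0,0],[0,0,0]],"dp":[[0,0,0],[0,0,0],[0,0,0],[0,0,0],[-0.02,0,0],[-0.05,0,0],[-0.06,0,0],[0,-0.06,-0.01],[0,-0.06,-0.02],[0,-0.06,-0.02],[0,-0.06,-0.02],[0,0,0]],"hand":[1,1,1,1,1,1,1,1,1,1,1,1]}'
python3 - <<'E'
from h import *
plan(.570,.217,.0763,77)
p,P=hubtop((410,185,460,240),.094,.110,.101,60)
q,_=capture('top')
c=lambda p,x,y,w,h:cv2.resize(p[y:y+h,x:x+w,::-1].astype(np.uint8),(400,400),interpolation=cv2.INTER_CUBIC)
cv2.imwrite('pics/b3.png',np.hstack([c(p,385,160,90,90),c(q,120,130,90,90)]))
E
```

```text
time_s: 14.55
tool_pos: [0.4498, -0.002, 0.2121]
eef_rot: [0.08, 0.7, -0.08, 0.705]
force: [0.9, 0.4, -0.2]
finger_gap: 0.996
t 14.55 pos [ 0.4498 -0.002   0.2121] y-dir 77.0 turn about tool x 0.0 tilt [ 0.    0.41 -0.04] dp now [0.1364 0.2404 0.0668] q [-0.    0.11 -0.21  1.25 -0.    0.22] F [ 0.9  0.4 -0.2] gap 0.996
dp after turn [0.1364 0.2404 0.0668]
490 z pct [0.0947 0.0962 0.0998 0.101  0.1022] mean [0.5594 0.2193 0.0988]
rect ((0.5463054776191711, 0.2230132520198822), (0.04294075071811676, 0.09088616818189621), 76.6115493774414)
```

View pics/b3.png

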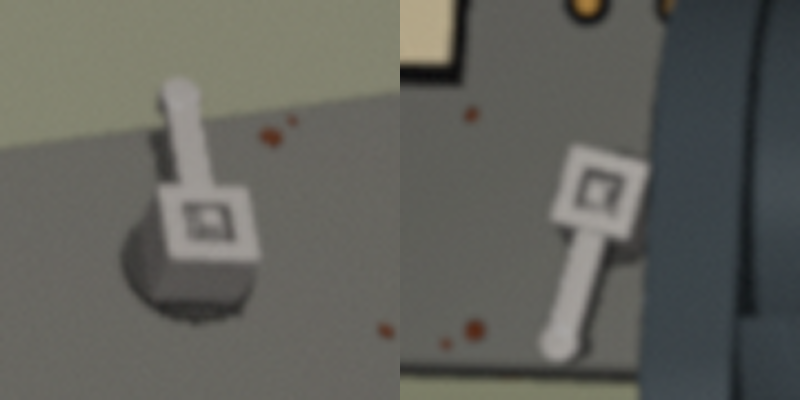

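Both views show the lever on the spindle: the tip shows centred in the bore at (208,222) in the left half and (600,190) in the right. The hub is flat on the disc, its top is at about 0.101 m = 65 + 36 mm, and the gripper is clear. Handing in.

```bash
python3 -c "
from plant import *
print(hand_in())"
```

```text
the job is handed in; nothing more can be done
None
```

The silver square-hub lever is on the tester's square spindle, right side up and fully home on the flange. I let go and handed the job in at about 15 s of robot time.

**Grasp:** The first grip caught only the top of the hub. The tool had ended 19 mm high and 11 mm forward, and I did not find out why. I opened, moved back and gripped again at the right height before lifting. The hub had not moved in between.

**Last checks:**
- The hub's top is at about 0.101 m, which is the expected 65 + 36 mm.
- In both camera views the spindle tip shows inside the bore.
- The lever lies level, at about -13°.
- On the way down the force readings stayed within about 2 N.
- At hand-in the gripper was open and well clear of the tester.

**Disagreements:** Estimates of the spindle's angle (-10° to -16°) and position (2 to 4 mm) differed between views. The lever still went on freely.

**Not checked:** I did not measure the round-hubbed handle again at the end. The arm only passed over it at about 0.2 m.

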